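# Point out what goes into the craft caddy

## Robot

A 6-joint arm with a two-finger parallel gripper is mounted at the origin on a cart in front of the work surface, level with it; the furniture and walls round the work are solid. World frame = base frame: x ahead of the robot, y to its left, z up, the work surface at z = 0. Lengths are in mm, angles in rad, forces in N, time in s.
With the tool pointing down it reaches from about 275 to 1000 mm from the base axis. Payload 8.4 kg.
Tool frame: the origin (TCP) lies on the mounting face of the last link; the fingertips stand 173 mm ahead of it and the grasp point (between the pads) lies 155 mm ahead of it; z points along the fingers, y is the direction in which the jaws open and shut (so a half turn about z gives the same grasp; the last joint's range is limited). The gripper opens to 85 mm and grips with 20 to 120 N. Pads are 22 mm wide; open, the fingers measure 114 mm over their backs; the gripper's body (76 mm by 85 mm) begins 54 mm behind the grasp point. The pads swing forward as they close: fully open they stand 13 mm farther back than shut.
Start: joints at [1.311, 0.353, 1.633, -0, 1.155, -0.002], TCP at [159.345, 604.35, 404.681] pointing down, gripper open.
Joint ranges: [-2.63, 2.63], [-0.92, 2.1], [0.06, 2.66], [-1.3, 4.44], [0, 2.69], [-3.02, 3.02]. Speed limits (rad/s): [2.22, 2.22, 2.79, 3.14, 3.14, 3.14].

## Interface

Orientations are given as [roll, pitch, yaw] about the fixed x, y, z axes, in that order (R = Rz(yaw) Ry(pitch) Rx(roll)).
In Python, from rig import r, grab_frame, spotter gives the robot as it stands.
- The arm moves only by the tool apply_moves, never from a script. Its argument "motion" is text: rows parted by semicolons, each of 5 numbers parted by spaces: the opening, from -1 (shut) to 1 (fully open), then the shift along the tool's x, y, z as a fraction of full scale, then the turn about the tool's z as a fraction of full scale. In form: hand x y z twist; .... A call has 1 to 20 rows; each row is the pose to reach, as a shift and turn from the pose commanded when the call began, along the tool's axes at that moment, turning the shorter way round; what a row does not reach only later rows make up. Full scale, the value 1, is 1 m for a shift and pi rad for a turn. A row lasts 1/12 s, in which the tool goes at most 41.7 mm and 7.16 degrees, less where a joint would pass 70% of its speed; a pose out of reach is approached as far as the arm can. A call with a number of a shift or a turn outside -1 to 1 is refused whole. A call with a gripper value outside its range is refused whole. The fingers move at their own pace and stop on an object; "squeeze" is the grip in N (left out, the last holds). Time passes only in rows, so rows that repeat a pose let the fingers close. It gives the time, the measured TCP pose, the force and the opening at its end, in the units of the state.
- r.sense(): the state, without advancing time (a new reading comes with each control period).
- grab_frame(name): name is "side" or "top"; returns a dict with "img" (384x512x3 uint8, red, green, blue), "fx", "fy", "cx", "cy" (pixels), "dist_coeffs" ([k1, k2, p1, p2, k3] as OpenCV has them; the pictures are not rectified), "R" (3x3) and "t" (3): a world point X has camera coordinates R X + t. Camera axes: x right, y down, z forward; pixel columns grow to the right and rows downward; lengths in mm; the calibration is good to about 2 mm. A picture is of the moment at which its call begins. There is no depth.
- r.sign_off(): hands the job in, once; it reports no verdict.
Trained networks look in the newest picture that a camera, given by its name, has taken for a name from the list of things; names that differ only in an ending like _2 or _b are one class to them, and where a whole thing is asked for, a point or a joint stands for the part that bears it (a point fixed in the world has none). Each returns a list of dicts, best first, with "conf" (0 to 1); they miss things now and then, are a little off and sometimes report something else, mostly with a low value. They report only what shows in the picture. A call takes as long as a camera call.
- spotter.boxes_of(query, camera): "point" ([x, y, z] in mm, in world coordinates, good to about 4 mm: the middle of the surface that is visible of it).
- spotter.place_of(query, camera): "point" ([x, y, z] in mm, in world coordinates, good to about 4 mm: a listed point, or the origin of a listed thing).
The state is a dict: "clock": time; "qpos": joint angles; "qvel": joint speeds; "joint_efforts": joint torques, N m; "eef_pos": TCP position; "tcp_rot": TCP orientation; "contact_force": force on the tool from outside, world axes, zero at the start; "wrist_torque": the same for the moment, N m; "opening": opening from 0.0 (shut) to 1.0 (fully open).
Only numpy, scipy, OpenCV 4.12 (cv2) and the standard library are available. Lean on these libraries where they do the work, as an engineer would, in place of code of your own. Each camera call takes 0.05 s, during which the arm holds its last target.

## Task

Show a helper what to pack and where, by pointing only and touching nothing on the table: bring the fingertips to a couple of centimetres above the top of the thread spool that stands upright (do not point at the spool lying on its side) and stay there about two seconds, then do the same over the middle of the eight-sided glass dish of beads. Last, point down at the middle of the open caddy, with the fingertips a couple of centimetres above its rim, and finish there, still pointing and clear of everything.

Things in the scene. Friction and masses are not known exactly. Their poses are not given: they have to be found in the camera images.
- spool_top (a point): Centre of the top face of the thread spool that stands upright on the table: a round spool, 51 mm in diameter and 60 mm tall, thread between two pale flanges; this point lies 60 mm above the table. Loose and light. The three small things (two spools and the dish) may stand in any of three places.
- lying_mid (a point): Middle (half-way up, 25 mm above the table) of the other thread spool, which lies on its side, axis level: 51 mm in diameter, about 59 mm long. Not to be pointed at. Loose, it can roll.
- dish_rim (a point): Centre of the eight-sided shallow glass dish with some beads in it, at the height of its rim: 67 mm across, rim 18 mm above the table, hollow inside. Loose.
- caddy_mouth (a point): Centre of the open-topped white moulded caddy that stands on the table, given at the height of its low rim, 60 mm up. The caddy is 221 mm long along this frame's x and 135 mm wide along y, with thin walls 58 mm tall on three sides and a higher back, 98 mm tall with a hand slot, at its +x end; empty, light and loose.
- wax_jar: Low round white jar, about 50 mm in diameter and at most 24 mm tall; origin at the centre of its underside. A bystander.
- tumbler: Tall white paper beaker, fixed, about 105 mm across the rim and 131 mm tall, with a thin dark straw leaning out of it to about 190 mm above the table; origin at the centre of its underside. It stands among the small things: keep clear.

How it is judged (in metres and radians):
On the way, in this order (a step that is already met when the one before it is completed fails the run):
1. the fingertips dwell just above the upright spool (horizontal distance between the grasp point and spool_top below 0.024 m and height (world z) of the grasp point below 0.134 m), for 1.6 s.
2. the fingertips dwell just above the glass dish (horizontal distance between the grasp point and dish_rim below 0.032 m and height (world z) of the grasp point below 0.092 m), for 1.6 s.
3. the fingertips point down at the middle of the caddy (x of the grasp point in the frame of caddy_mouth between -0.05 and 0.05 m and y of the grasp point in the frame of caddy_mouth between -0.042 and 0.042 m and height (world z) of the grasp point below 0.18 m), for 0.3 s.
At the end, for the whole second after the job is handed in: The grasp point is over the middle of the caddy (within 50 mm along, 42 mm across) and below 180 mm; nothing has moved 6 mm. Before: 1.6 s within 24 mm of the upright spool's axis, then 1.6 s within 32 mm of the dish's centre, each time with the fingertips less than about 55 mm above it (all of step 3 and distance of each of caddy_mouth, spool_top, lying_mid, dish_rim, wax_jar from where it was at the start of the episode below 0.006 m); the robot touches nothing.
It fails at once if the robot touches something on the table, or the table (contact force between any of the fingers, the arm and anything else above 0.4 N).
It fails at once if the robot points at the spool lying on its side (horizontal distance between the grasp point and lying_mid below 0.024 m and height (world z) of the grasp point below 0.11 m).
It fails at once if something is moved, tipped or lifted (distance of any of caddy_mouth, spool_top, lying_mid, dish_rim, wax_jar from where it was at the start of the episode above 0.01 m).
It also fails if it takes over 58 s, if anything falls off the work surface, if the arm or the gripper's body presses on something with over 40 N, if the wrist force passes 120 N, or if a joint passes its speed limit or range.

## Working session

There is one attempt and no reset: what is moved stays moved. The work goes in short steps, Python scripts to look and compute and a tool call to move; the robot and the scene stay as the last step left them, time stands still between calls to the robot, and variables do not carry over. Pictures are saved under pics/ and viewed, and the job is handed in when it is done.

Besides the shell and the picture viewer there is one more tool, called after "Emit:" by a JSON object that holds its "method" and its "body", one argument or row to a line. apply_moves: Moves the arm, as the interface text tells. Its arguments: {"type":"object","properties":{"motion":{"type":"string"},"squeeze":{"type":"number"}},"required":["motion"]}

```bash
mkdir -p pics
python3 - <<'E'
from rig import r, grab_frame, spotter
import cv2
s=r.sense();print({k:s[k] for k in('clock','eef_pos','tcp_rot','opening')})
for c in("top","side"):
    f=grab_frame(c);cv2.imwrite(f"pics/{c}0.png",f["img"][...,::-1])
    print(c,f["fx"],f["cx"],f["cy"],f["dist_coeffs"],f["R"],f["t"])
    for q in("spool_top","lying_mid","dish_rim","caddy_mouth","wax_jar","tumbler"):
        print(q,[([round(v) for v in d["point"]],round(d["conf"],2)) for d in spotter.place_of(q,c)])
print(r.sense()["clock"])
E
```

```text
{'clock': 0.0, 'eef_pos': array([159.27309967, 604.10174054, 403.93538647]), 'tcp_rot': array([-3.14015076e+00,  2.77522053e-05,  2.88381757e+00]), 'opening': 1.0022198956173074}
top 498.05973815458225 256.9891564206828 190.5892568682703 [-0.19382634  0.          0.          0.          0.        ] [[ 0.00797688 -0.99996118 -0.00374365]
 [-0.98158783 -0.0071157  -0.19087874]
 [ 0.19084469  0.00519734 -0.98160648]] [  18.91777817  563.16767263 1509.3702979 ]
spool_top [([500, -351, 60], 0.57), ([566, -116, -2], 0.51)]
lying_mid [([663, 57, 25], 0.62)]
dish_rim [([496, 57, 17], 0.58)]
caddy_mouth [([553, 312, 61], 0.87), ([562, -117, -2], 0.17)]
wax_jar [([658, -246, 1], 0.66)]
tumbler []
side 464.15786786871615 258.2296681217079 193.8985434304578 [0.04591767 0.         0.         0.         0.        ] [[ 0.81392196 -0.58066642  0.01890907]
 [-0.35335575 -0.52061032 -0.77724167]
 [ 0.46116239  0.62593243 -0.62891799]] [-458.7441634   257.96436851 1066.1727623 ]
spool_top [([497, -350, 62], 0.87)]
lying_mid [([666, 56, 25], 0.69)]
dish_rim [([496, 59, 18], 0.76)]
caddy_mouth [([552, 311, 62], 0.7)]
wax_jar [([661, -250, -1], 0.69)]
tumbler [([560, -115, -1], 0.82)]
0.7
```

View pics/top0.png

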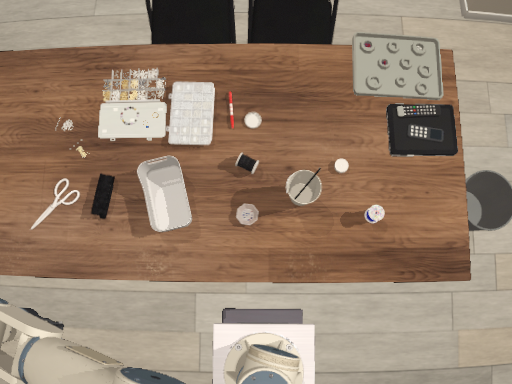

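View pics/side0.png

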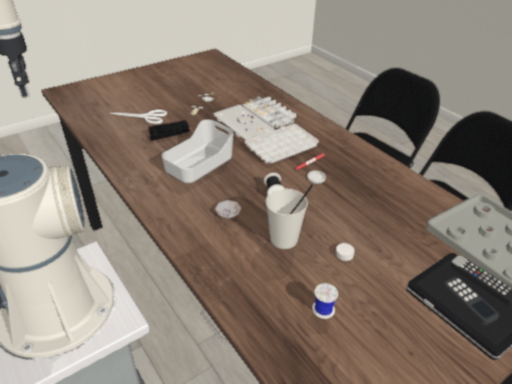

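The top picture shows the upright blue spool at (374,214), the dish at (247,214), the lying spool at (247,163), the caddy at (165,193) and the tumbler at (304,187). In the side picture the upright spool is at (325,300). I'll check these with my own ray intersection, then work out the first move.

```bash
cat > h.py <<'E'
import numpy as np, cv2
from scipy.spatial.transform import Rotation as Ro
def K(f): return np.array([[f["fx"],0,f["cx"]],[0,f["fy"],f["cy"]],[0,0,1]])
def ray(f,u,v,z):
    p=cv2.undistortPoints(np.array([[[u,v]]],float),K(f),np.array(f["dist_coeffs"]))[0,0]
    R=np.array(f["R"]);c=-R.T@np.array(f["t"]);d=R.T@np.array([p[0],p[1],1]);return c+d*(z-c[2])/d[2]
def off(s,pts):
    R=Ro.from_euler("xyz",s["tcp_rot"]).as_matrix()
    for p in pts: print(p,np.round(R.T@(np.array(p)-s["eef_pos"])/1000,3))
E
python3 - <<'E'
from h import *; from rig import r,grab_frame
f=grab_frame("top");g=grab_frame("side")
for n,F,u,v,z in[("spool",f,375,212,60),("spool",g,325,292,60),("dish",f,247,214,18),("dish",g,228,209,18),("strawtip",f,321,169,190),("strawtip",g,312,184,190),("caddy",f,163,190,60)]:
    print(n,ray(F,u,v,z).round())
off(r.sense(),[(280,402,430),(400,200,430),(400,-100,430),(498,-351,430),(498,-351,300)])
E
```

```text
spool [ 496. -347.   60.]
spool [ 495. -350.   60.]
dish [494.  55.  18.]
dish [494.  51.  18.]
strawtip [ 602. -162.  190.]
strawtip [ 609. -155.  190.]
caddy [562. 320.  60.]
(280, 402, 430) [-0.168 -0.165 -0.025]
(400, 200, 430) [-0.336 -0.33  -0.025]
(400, -100, 430) [-0.412 -0.62  -0.025]
(498, -351, 430) [-0.571 -0.837 -0.025]
(498, -351, 300) [-0.571 -0.837  0.105]
```

Emit:
{"method": "apply_moves", "body": {
  "motion": "-1 -0.024 -0.024 -0.025 0;-1 -0.048 -0.047 -0.025 0;-1 -0.072 -0.071 -0.025 0;-1 -0.096 -0.094 -0.025 0;-1 -0.12 -0.118 -0.025 0;-1 -0.144 -0.141 -0.025 0;-1 -0.168 -0.165 -0.025 0;-1 -0.192 -0.189 -0.025 0;-1 -0.216 -0.212 -0.025 0;-1 -0.24 -0.236 -0.025 0;-1 -0.264 -0.259 -0.025 0;-1 -0.288 -0.283 -0.025 0;-1 -0.312 -0.306 -0.025 0;-1 -0.336 -0.33 -0.025 0;-1 -0.344 -0.359 -0.025 0;-1 -0.351 -0.388 -0.025 0;-1 -0.359 -0.417 -0.025 0;-1 -0.366 -0.446 -0.025 0;-1 -0.366 -0.446 -0.025 0;-1 -0.366 -0.446 -0.025 0"
}}

```text
clock: 2.47
eef_pos: [399.5, 78.6, 429.9]
tcp_rot: [3.141, 0.0, 2.881]
contact_force: [0.3, 0.3, 0.5]
opening: -0.002
```

Run:
```python
from h import *; from rig import r
s=r.sense();print(s["clock"],s["eef_pos"],s["tcp_rot"],s["qpos"],s["contact_force"],s["opening"])
off(s,[(400,-100,430),(498,-350,430),(498,-350,300)])
```

```text
2.4667 [399.48973234  78.60535967 429.91214016] [3.14129309e+00 4.99706071e-04 2.88061953e+00] [ 1.90576917e-01 -2.77292246e-02  2.03663144e+00  5.68737420e-05
  1.13211009e+00 -1.11927050e+00] [0.25996042 0.25043964 0.52040356] -0.001727552367654074
(400, -100, 430) [-0.047 -0.172 -0.   ]
(498, -350, 430) [-0.206 -0.389 -0.   ]
(498, -350, 300) [-0.206 -0.389  0.13 ]
```

Emit:
{"method": "apply_moves", "body": {
  "motion": "-1 -0.008 -0.029 0 0;-1 -0.016 -0.057 0 0;-1 -0.024 -0.086 0 0;-1 -0.031 -0.115 0 0;-1 -0.039 -0.143 0 0;-1 -0.047 -0.172 0 0;-1 -0.065 -0.196 0 0;-1 -0.082 -0.22 0 0;-1 -0.1 -0.244 0 0;-1 -0.118 -0.268 0 0;-1 -0.135 -0.292 0 0;-1 -0.153 -0.317 0 0;-1 -0.171 -0.341 0 0;-1 -0.188 -0.365 0 0;-1 -0.206 -0.389 0 0;-1 -0.206 -0.389 0.03 0;-1 -0.206 -0.389 0.06 0;-1 -0.206 -0.389 0.09 0;-1 -0.206 -0.389 0.09 0;-1 -0.206 -0.389 0.09 0"
}}

```text
clock: 4.13
eef_pos: [500.0, -347.9, 338.6]
tcp_rot: [3.14, -0.003, 2.885]
contact_force: [0.1, -0.6, 0.3]
opening: 0.001
```

Run:
```python
from h import *; from rig import r,grab_frame
for c in("top","side"): cv2.imwrite(f"pics/{c}1.png",grab_frame(c)["img"][...,::-1])
s=r.sense();print(s["clock"],s["eef_pos"],s["tcp_rot"],s["qpos"],s["contact_force"],s["opening"])
off(s,[(498,-350,260)])
```

```text
4.2333 [ 500.67762204 -348.72284616  341.39203009] [-3.14096165e+00  1.97954280e-03  2.88461630e+00] [-6.10858807e-01  3.94872846e-01  1.72452591e+00  1.10415001e-04
  1.02011835e+00 -1.92473584e+00] [0.10223072 0.73328597 0.16179798] -0.002337759094359598
(498, -350, 260) [ 0.002 -0.002  0.081]
```

View pics/side1.png

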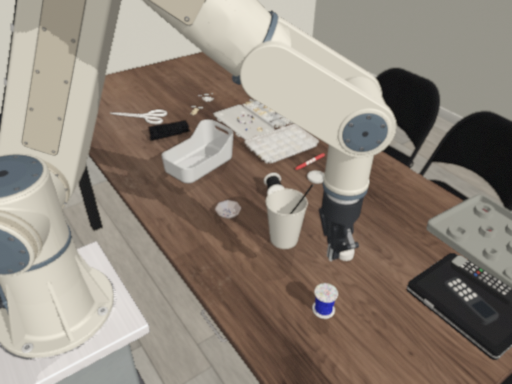

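The side picture shows the closed fingertips near (340,255) and the spool top near (325,292), with clear air between them. I'll check that the fingertip projection fits.

Run:
```python
from h import *; from rig import r,grab_frame
for c in("top","side"):
    g=grab_frame(c)
    R=np.array(g["R"])
    p=cv2.projectPoints(np.array([[500.,-349,168],[500,-349,187],[500,-349,250],[498,-350,60]]),cv2.Rodrigues(R)[0],np.array(g["t"]),K(g),np.array(g["dist_coeffs"]))[0].reshape(-1,2)
    print(c,p.round())
    im=g["img"][...,::-1].copy()
    cv2.imwrite(f"pics/{c}2.png",cv2.resize(im[150:350,250:450],(800,800),interpolation=3)[:600])
```

```text
top [[384. 205.]
 [385. 204.]
 [391. 200.]
 [376. 211.]]
side [[332. 257.]
 [333. 251.]
 [337. 229.]
 [326. 291.]]
```

View pics/side2.png

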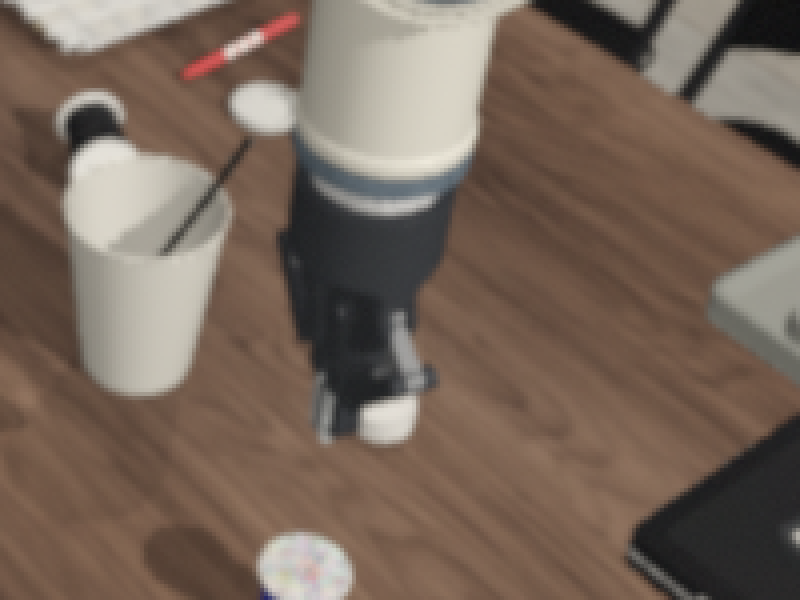

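View pics/top1.png

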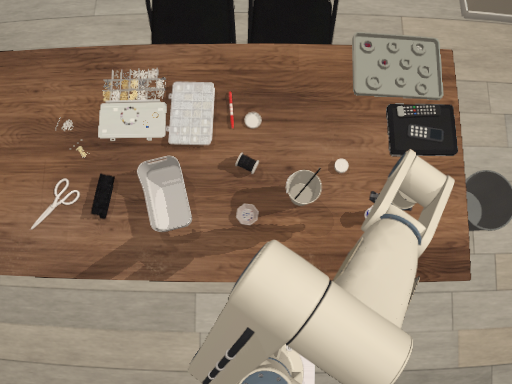

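The measured fingertip at (332,260) matches the projected (332,257). The white patch beside it is the jar behind. Next I descend and dwell.

Emit:
{"method": "apply_moves", "body": {
  "motion": "-1 0.001 0 0.02 0;-1 0.002 -0.001 0.035 0;-1 0.002 -0.002 0.05 0;-1 0.002 -0.002 0.06 0;-1 0.002 -0.002 0.07 0;-1 0.002 -0.002 0.075 0;-1 0.002 -0.002 0.08 0;-1 0.002 -0.002 0.08 0;-1 0.002 -0.002 0.08 0;-1 0.002 -0.002 0.08 0;-1 0.002 -0.002 0.08 0;-1 0.002 -0.002 0.08 0;-1 0.002 -0.002 0.08 0;-1 0.002 -0.002 0.08 0;-1 0.002 -0.002 0.08 0;-1 0.002 -0.002 0.08 0;-1 0.002 -0.002 0.08 0;-1 0.002 -0.002 0.08 0;-1 0.002 -0.002 0.08 0;-1 0.002 -0.002 0.08 0"
}}

```text
clock: 6.0
eef_pos: [497.1, -350.3, 259.7]
tcp_rot: [3.142, -0.0, 2.884]
contact_force: [0.1, -0.7, -0.3]
opening: 0.005
```

Emit:
{"method": "apply_moves", "body": {
  "motion": "-1 0 0 0 0;-1 0 0 0 0;-1 0 0 0 0;-1 0 0 0 0;-1 0 0 0 0;-1 0 0 0 0;-1 0 0 0 0;-1 0 0 0 0;-1 0 0 0 0;-1 0 0 0 0;-1 0 0 0 0;-1 0 0 0 0;-1 0 0 0 0;-1 0 0 0 0;-1 0 0 0 0;-1 0 0 0 0"
}}

```text
clock: 7.33
eef_pos: [497.1, -350.3, 259.7]
tcp_rot: [3.142, -0.0, 2.884]
contact_force: [0.2, -1.1, 0.4]
opening: 0.001
```

Run:
```python
from h import *; from rig import r,grab_frame,spotter
for c in("top","side"):
    g=grab_frame(c); im=g["img"][...,::-1]
    cv2.imwrite(f"pics/{c}3.png",cv2.resize(im[150:350,250:450],(800,800),interpolation=3)[:600] if c=="side" else im)
print(spotter.place_of("spool_top","side"))
s=r.sense();print(s["clock"],s["eef_pos"],s["tcp_rot"],s["contact_force"],s["opening"])
off(s,[(498,-350,420),(400,-100,430),(400,50,430),(496,57,330)])
```

```text
[{'point': [499.4, -352.5, 60.6], 'conf': 0.78}]
7.4833 [ 497.10740405 -350.30208889  259.67264678] [ 3.14158935e+00 -3.33881378e-05  2.88381958e+00] [-0.13457784 -0.62806825 -0.72620797] -0.0017660464490238757
(498, -350, 420) [-0.001  0.001 -0.16 ]
(400, -100, 430) [ 0.158  0.217 -0.17 ]
(400, 50, 430) [ 0.196  0.362 -0.17 ]
(496, 57, 330) [ 0.105  0.394 -0.07 ]
```

View pics/side3.png

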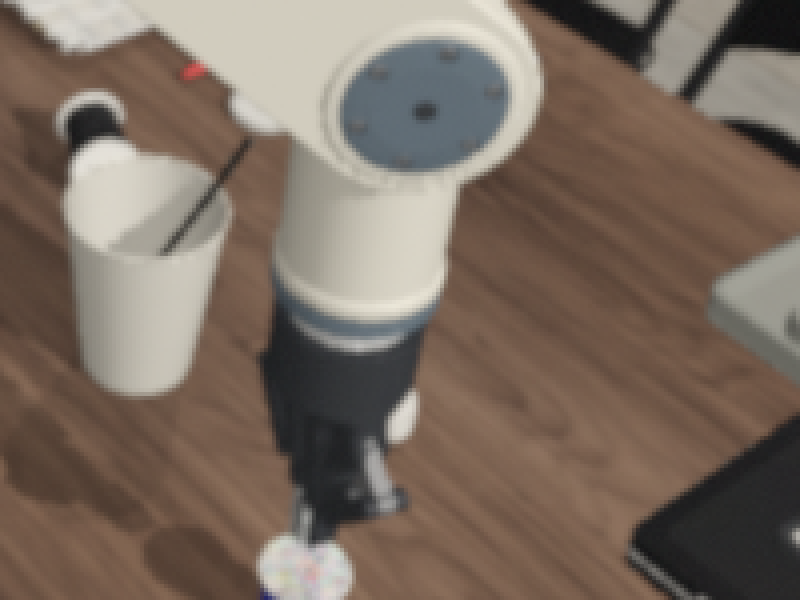

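The fingertips are just above the spool's top centre, around crop (305,545), and the spool has not moved. The dwell lasted about 2.3 s. Next I lift and swing round on the robot's side of the tumbler.

Emit:
{"method": "apply_moves", "body": {
  "motion": "-1 0 0 -0.03 0;-1 0 0 -0.06 0;-1 0 0 -0.09 0;-1 0 0 -0.12 0;-1 0 0 -0.15 0;-1 0 0 -0.17 0;-1 0.018 0.024 -0.17 0;-1 0.035 0.048 -0.17 0;-1 0.053 0.072 -0.17 0;-1 0.07 0.096 -0.17 0;-1 0.088 0.12 -0.17 0;-1 0.105 0.145 -0.17 0;-1 0.123 0.169 -0.17 0;-1 0.14 0.193 -0.17 0;-1 0.158 0.217 -0.17 0;-1 0.166 0.246 -0.17 0;-1 0.173 0.275 -0.17 0;-1 0.181 0.304 -0.17 0;-1 0.188 0.333 -0.17 0;-1 0.196 0.362 -0.17 0"
}}

```text
clock: 9.15
eef_pos: [399.6, 51.1, 430.0]
tcp_rot: [3.141, 0.001, 2.884]
contact_force: [0.6, -0.0, 0.7]
opening: -0.0
```

Emit:
{"method": "apply_moves", "body": {
  "motion": "-1 0 0 0 0;-1 0 0 0 0;-1 0 0 0 0;-1 0 0 0 0"
}}

```text
clock: 9.48
eef_pos: [399.8, 49.0, 429.6]
tcp_rot: [-3.141, -0.0, 2.883]
contact_force: [0.3, -0.8, 0.1]
opening: 0.0
```

Run:
```python
from h import *; from rig import r
s=r.sense();print(s["clock"],s["eef_pos"],s["tcp_rot"],s["contact_force"])
off(s,[(496,57,430),(496,57,220)])
```

```text
9.4833 [399.84255195  49.0114313  429.64346377] [-3.14123101e+00 -2.42098387e-05  2.88310986e+00] [ 0.26641674 -0.75882661  0.065978  ]
(496, 57, 430) [-0.091  0.032 -0.   ]
(496, 57, 220) [-0.091  0.032  0.21 ]
```

Emit:
{"method": "apply_moves", "body": {
  "motion": "-1 -0.03 0.01 0 0;-1 -0.06 0.021 0 0;-1 -0.091 0.032 0 0;-1 -0.091 0.032 0.03 0;-1 -0.091 0.032 0.06 0;-1 -0.091 0.032 0.09 0;-1 -0.091 0.032 0.115 0;-1 -0.091 0.032 0.135 0;-1 -0.091 0.032 0.15 0;-1 -0.091 0.032 0.16 0;-1 -0.091 0.032 0.17 0;-1 -0.091 0.032 0.18 0;-1 -0.091 0.032 0.19 0;-1 -0.091 0.032 0.2 0;-1 -0.091 0.032 0.205 0;-1 -0.091 0.032 0.21 0;-1 -0.091 0.032 0.21 0;-1 -0.091 0.032 0.21 0;-1 -0.091 0.032 0.21 0;-1 -0.091 0.032 0.21 0"
}}

```text
clock: 11.15
eef_pos: [496.3, 57.5, 220.1]
tcp_rot: [3.141, 0.001, 2.884]
contact_force: [0.1, -0.1, -0.3]
opening: 0.001
```

Emit:
{"method": "apply_moves", "body": {
  "motion": "-1 0 0 0 0;-1 0 0 0 0;-1 0 0 0 0;-1 0 0 0 0;-1 0 0 0 0;-1 0 0 0 0;-1 0 0 0 0;-1 0 0 0 0;-1 0 0 0 0;-1 0 0 0 0;-1 0 0 0 0;-1 0 0 0 0;-1 0 0 0 0;-1 0 0 0 0;-1 0 0 0 0;-1 0 0 0 0;-1 0 0 0 0;-1 0 0 0 0;-1 0 0 0 0;-1 0 0 0 0"
}}

```text
clock: 12.82
eef_pos: [496.0, 57.4, 219.7]
tcp_rot: [3.142, -0.0, 2.884]
contact_force: [-0.3, -0.9, 0.8]
opening: 0.001
```

Run:
```python
from h import *; from rig import r,grab_frame,spotter
g=grab_frame("side"); im=g["img"][...,::-1]
cv2.imwrite("pics/side4.png",cv2.resize(im[100:250,150:350],(800,600),interpolation=3))
for q in("spool_top","lying_mid","dish_rim","caddy_mouth"): print(q,spotter.place_of(q,"side"))
s=r.sense();print(s["clock"],s["eef_pos"],s["tcp_rot"],s["contact_force"])
off(s,[(496,57,400),(553,312,400),(553,312,260)])
```

```text
spool_top [{'point': [497.6, -350.4, 59.3], 'conf': 0.63}]
lying_mid [{'point': [661.2, 57.6, 24.9], 'conf': 0.64}]
dish_rim []
caddy_mouth [{'point': [551.3, 311.4, 55.6], 'conf': 0.75}]
13.0667 [496.02634989  57.43948167 219.66376393] [-3.14155518e+00 -7.21489376e-05  2.88376838e+00] [-1.15332862 -0.15389053 -0.82049921]
(496, 57, 400) [-0.   -0.   -0.18]
(553, 312, 400) [ 0.01   0.261 -0.18 ]
(553, 312, 260) [ 0.01   0.261 -0.04 ]
```

View pics/side4.png

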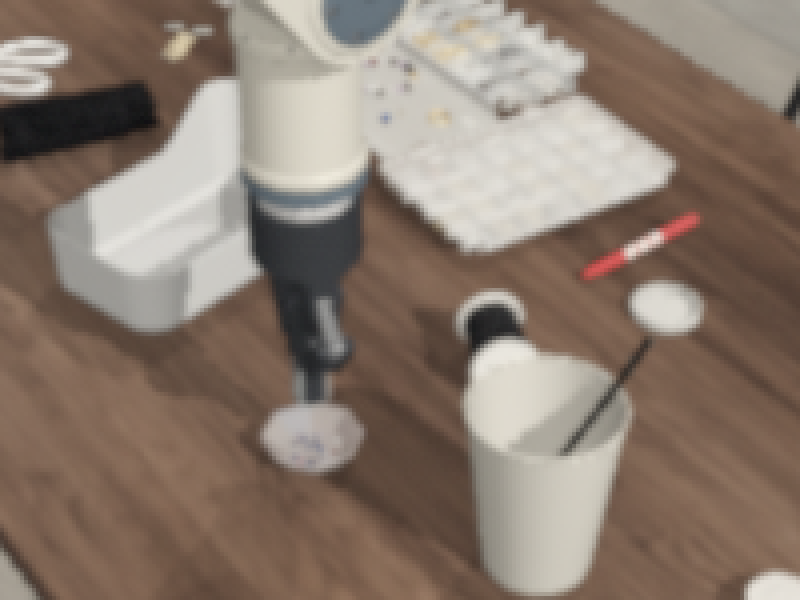

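The fingertips hover over the dish centre at crop (312,400), clear of it, and the dwell lasted over 2 s. The caddy is next.

Emit:
{"method": "apply_moves", "body": {
  "motion": "-1 0 0 -0.03 0;-1 0 0 -0.06 0;-1 0 0 -0.09 0;-1 0 0 -0.12 0;-1 0 0 -0.15 0;-1 0 0 -0.18 0;-1 0.001 0.03 -0.18 0;-1 0.002 0.06 -0.18 0;-1 0.003 0.09 -0.18 0;-1 0.005 0.12 -0.18 0;-1 0.006 0.15 -0.18 0;-1 0.007 0.18 -0.18 0;-1 0.008 0.21 -0.18 0;-1 0.009 0.235 -0.18 0;-1 0.01 0.255 -0.18 0;-1 0.01 0.261 -0.18 0;-1 0.01 0.261 -0.18 0;-1 0.01 0.261 -0.18 0;-1 0.01 0.261 -0.15 0;-1 0.01 0.261 -0.13 0"
}}

```text
clock: 14.73
eef_pos: [552.8, 311.0, 349.4]
tcp_rot: [3.141, 0.001, 2.883]
contact_force: [-1.0, 0.0, -0.8]
opening: 0.001
```

Run:
```python
from h import *; from rig import r
s=r.sense();print(s["clock"],s["eef_pos"],s["contact_force"])
off(s,[(553,312,262)])
```

```text
14.7333 [552.77593432 311.00472874 349.35907093] [-1.00195854  0.04762878 -0.75348482]
(553, 312, 262) [0.    0.001 0.087]
```

Emit:
{"method": "apply_moves", "body": {
  "motion": "-1 0 0 0.02 0;-1 0 0 0.035 0;-1 0 0 0.05 0;-1 0 0 0.06 0;-1 0 0 0.07 0;-1 0 0 0.078 0;-1 0 0 0.086 0;-1 0 0 0.086 0;-1 0 0 0.086 0;-1 0 0 0.086 0;-1 0 0 0.086 0;-1 0 0 0.086 0;-1 0 0 0.086 0;-1 0 0 0.086 0;-1 0 0 0.086 0;-1 0 0 0.086 0;-1 0 0 0.086 0;-1 0 0 0.086 0"
}}

```text
clock: 16.23
eef_pos: [552.9, 312.4, 263.7]
tcp_rot: [-3.142, -0.0, 2.884]
contact_force: [-0.6, -0.2, -0.0]
opening: -0.0
```

Run:
```python
from h import *; from rig import r,grab_frame,spotter
for c in("side","top"):
    cv2.imwrite(f"pics/{c}5.png",grab_frame(c)["img"][...,::-1])
    for q in("spool_top","lying_mid","dish_rim","caddy_mouth","wax_jar"): print(c,q,spotter.place_of(q,c))
s=r.sense();print(s["clock"],s["eef_pos"],s["contact_force"])
```

```text
side spool_top [{'point': [498.0, -352.7, 60.8], 'conf': 0.61}]
side lying_mid [{'point': [662.0, 55.7, 23.6], 'conf': 0.61}]
side dish_rim [{'point': [495.9, 59.1, 16.1], 'conf': 0.77}]
side caddy_mouth [{'point': [553.1, 308.7, 59.6], 'conf': 0.76}]
side wax_jar [{'point': [661.7, -252.2, 0.9], 'conf': 0.49}]
top spool_top [{'point': [495.2, -353.7, 59.1], 'conf': 0.51}]
top lying_mid [{'point': [663.6, 58.3, 24.8], 'conf': 0.69}, {'point': [550.3, 315.8, 60.8], 'conf': 0.69}, {'point': [492.5, -355.0, 61.2], 'conf': 0.32}]
top dish_rim [{'point': [494.1, 55.4, 18.9], 'conf': 0.91}]
top caddy_mouth [{'point': [551.5, 311.2, 62.5], 'conf': 0.65}]
top wax_jar [{'point': [661.9, -249.9, 0.5], 'conf': 0.72}]
16.8333 [552.89122684 312.35808466 263.66099893] [-0.46437     0.55652841  0.27632927]
```

View pics/side5.png

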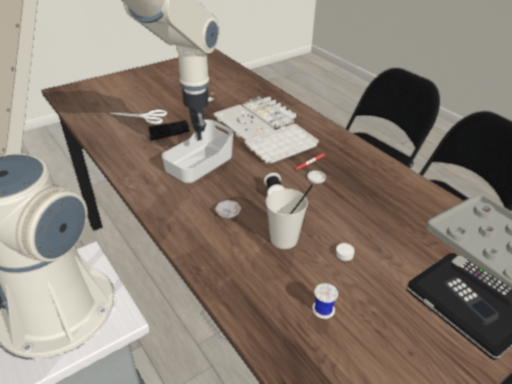

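The fingertips are at (199,137), over the middle of the caddy and clear of it, and everything is where it started.

```bash
python3 -c "
from rig import r
print(r.sign_off())"
```

```text
the job is handed in; nothing more can be done
None
```

I pointed with the gripper shut at the upright spool, then the glass dish, then the middle of the caddy, and handed in with the arm still there. No verdict is reported, so success is my own reading of the checks.

| Target | Fingertip height above it | Time held |
|---|---|---|
| Upright spool | about 27 mm above the top | about 2.3 s |
| Glass dish | about 29 mm above the rim | over 2 s |
| Caddy | about 30 mm above the low rim | about 1.5 s, and still there at hand-in |

- **Position:** at the caddy the grasp point was at x = 553, y = 312 and about 109 mm up. The detector put the caddy's centre within about 4 mm of that.
- **Nothing moved:** in the last pictures the spools, dish, caddy and jar were all within detector noise (a few mm) of their first positions.
- **No contact seen:** the force readings stayed around 1 N, with the same scatter in free air, so they cannot prove contact stayed under 0.4 N. The pictures showed clear gaps.
- **Disagreements:**
  - My own eyeballed caddy centre was about 12 mm from the detector's, still well inside the tolerance.
  - The detector once reported a "lying spool" at the caddy, where the hand was. This was false.
  - It missed the dish once, while the hand was over it.
- **Time:** I handed in at about 17 s of the 58 s allowed.

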